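Line up a brush clip with two rail posts against a straightedge

TASK

To line up the brush clip with the rail posts, slide the spirit level flat along the ledge until its long edge bears on both rail posts at once, on the robot's side of them. Then set the empty spring clip holder upright on the robot's side of the level, midway between the posts, and press its flat back gently home so that it sits flush against the level while the level still touches both posts. The posts are only finger-tight in their slots, so press no more than lightly on them; leave level and holder lying like that and disturb nothing else.

Things in the scene. Friction and masses are not known exactly. Their poses are not given: they have to be found in the camera images.
- slot_left_mid (a point): Middle, at ledge height, of the left (+y) one of two dark slots in the ledge, 45 by 17 mm. A rail post stands in it, its axis (post_left_axis, not told) anywhere within 14 mm of the middle along the slot, different for each post: see or feel it. Axes: z up, y along the slots' line from the right slot to the left one, x along the slot, squarely away from the robot.
- slot_right_mid (a point): Middle of the right slot (-y side), alike, with its own post (post_right_axis), 230 mm from the left one; axes as for the left slot.
- posts_mid (a point): Point midway between the slots' middles, at ledge height, axes as for the slots; midway between the posts is at its y = 0. Each post: upright stainless shank, 16 mm in diameter, 46 mm high, with a ball head 22 mm in diameter centred 50 mm above the ledge; only finger-tight, so that a push of more than 7 N on it would shift it, which is a failure.
- level: The straightedge: a short box-section spirit level of aluminium lying on its side, 300 mm long (its y), 46 mm wide between its two straight measuring edges (its x) and 22 mm high, about 0.3 kg (varies), with black end caps, a vial window in the middle and a round one near each end on its upper side. Origin at the centre of its underside. Loose; it starts on the robot's side of the posts and takes about 1 to 5 N to slide or swing.
- level_center (a point): The centre of the level, 11 mm above its underside; axes as the level's (y along its length).
- holder: The empty spring clip holder, about 0.24 kg: steel base 44 (x) by 56 (y) by 8 mm; along its +x edge an upright back plate 4 mm thick, 56 wide, 26 mm high, whose outer (+x) face, 22 mm from the origin, is the flat back; a grey stem 20 (x) by 24 (y) mm up to 40 mm height; above it two thin spring jaws to 66 mm. Origin: centre of its underside. It stands left or right of the level.
- holder_stem (a point): The centre of the holder's stem, 24 mm above its underside and 26 mm before its flat back: grip the stem here across its 24 mm (y) faces, the fingertips above the 8 mm base. The stem's own front (-x) face is 10 mm from here. Pushed from in front high up, the holder would tip.
- holder_back (a point): The middle of the lower part of the holder's flat back, 11 mm above its underside; +x points out of the back.
- carousel: Bystander: three-tier aluminium spice carousel full of small jars with snap lids, 170 mm in diameter, 283 mm high. Origin at the centre of its underside.
- tagine: Bystander: brown clay tagine with a conical lid, 244 mm in diameter, 226 mm high. Origin at the centre of its underside.
- jug: Bystander: glass measuring jug, 108 mm in diameter, 132 mm high, handle towards its +y out to 92 mm. Origin at the centre of its underside.
- brush_stand: Bystander: a wider clip stand (base 50 by 120 mm) with a silicone brush snapped in it, lying along its y from -50 to +136 mm, 66 mm high. Origin on the underside below the clip.
- salt_pot: Bystander: lidded white ceramic salt pot, 74 mm in diameter, 97 mm high. Origin at the centre of its underside. It stands on the other side of the level than the holder.
- tin: Bystander: small round aluminium spice tin, 50 mm in diameter, 58 mm high, standing 100 to 130 mm behind the posts' line. Origin at the centre of its underside.
There are look-alikes about, which are no part of the job. Leave any black look-alike of the holder alone.

How it is judged (in metres and radians):
On the way, in this order (a step that is already met when the one before it is completed fails the run):
1. the level lies flat and bears on both posts at once (more than 1 N on each), on the robot's side of them (x of level_center in the frame of posts_mid below 0 m and y of post_left_axis in the frame of level between -0.148 and 0.148 m and y of post_right_axis in the frame of level between -0.148 and 0.148 m and ((x of post_left_axis in the frame of level between 0.026 and 0.0325 m and x of post_right_axis in the frame of level between 0.026 and 0.0325 m) or (x of post_left_axis in the frame of level between -0.0325 and -0.026 m and x of post_right_axis in the frame of level between -0.0325 and -0.026 m)) and contact force between level and post_left above 1 N and contact force between level and post_right above 1 N and angle between level's own z axis and vertical below 0.05 rad), for 0.05 s.
2. the holder stands upright midway between the posts and is pressed (more than 0.5 N) flush on the level, which still touches both posts (x of level_center in the frame of posts_mid below 0 m and y of post_left_axis in the frame of level between -0.148 and 0.148 m and y of post_right_axis in the frame of level between -0.148 and 0.148 m and ((x of post_left_axis in the frame of level between 0.026 and 0.0325 m and x of post_right_axis in the frame of level between 0.026 and 0.0325 m) or (x of post_left_axis in the frame of level between -0.0325 and -0.026 m and x of post_right_axis in the frame of level between -0.0325 and -0.026 m)) and (x of holder_back in the frame of level between -0.0245 and -0.02 m or x of holder_back in the frame of level between 0.02 and 0.0245 m) and x of holder_back in the frame of posts_mid below -0.035 m and angle between the x axis of holder and the x axis of level, either way round below 0.04 rad and x of holder_stem in the frame of posts_mid below -0.05 m and y of holder_back in the frame of posts_mid between -0.015 and 0.015 m and contact force between holder and level above 0.5 N and angle between holder's own z axis and vertical below 0.05 rad), for 0.05 s.
At the end, for the whole second after the job is handed in: Level flat and at rest on the robot's side of the posts, its edge within 1.5 mm of both; holder upright and at rest on the robot's side of the level, its back within 1.5 mm of the edge and 0.04 rad of parallel, within 15 mm of midway between the posts (x of level_center in the frame of posts_mid below 0 m and y of post_left_axis in the frame of level between -0.148 and 0.148 m and y of post_right_axis in the frame of level between -0.148 and 0.148 m and ((x of post_left_axis in the frame of level between 0.026 and 0.0325 m and x of post_right_axis in the frame of level between 0.026 and 0.0325 m) or (x of post_left_axis in the frame of level between -0.0325 and -0.026 m and x of post_right_axis in the frame of level between -0.0325 and -0.026 m)) and (x of holder_back in the frame of level between -0.0245 and -0.02 m or x of holder_back in the frame of level between 0.02 and 0.0245 m) and x of holder_back in the frame of posts_mid below -0.035 m and angle between the x axis of holder and the x axis of level, either way round below 0.04 rad and x of holder_stem in the frame of posts_mid below -0.05 m and y of holder_back in the frame of posts_mid between -0.015 and 0.015 m and angle between each of level, holder's own z axis and vertical below 0.05 rad and height (world z) of level_center below 0.014 m and height (world z) of holder_stem below 0.028 m and linear speed of each of level, holder below 0.01 m/s); the robot touches nothing.
It fails at once if either post pushed with more than 7 N (contact force between any of post_left, post_right and anything else above 7 N).
It fails at once if the level lifted more than 30 mm off the ledge instead of slid (height (world z) of level_center above 0.041 m).
It fails at once if a bystander (the spice carousel, the tagine, the glass jug, the stand with the brush, the salt pot, the spice tin) moved more than 20 mm (distance of any of carousel, tagine, jug, brush_stand, salt_pot, tin from where it was at the start of the episode above 0.02 m).
It also fails if it takes over 67 s, if anything falls off the work surface, if the arm or the gripper's body presses on something with over 40 N, if the wrist force passes 120 N, or if a joint passes its speed limit or range.

ROBOT

A 6-joint arm with a two-finger parallel gripper is mounted at the origin on the work surface. World frame = base frame: x ahead of the robot, y to its left, z up, the work surface at z = 0. Lengths are in mm, angles in rad, forces in N, time in s.
With the tool pointing down it reaches from about 350 to 875 mm from the base axis. Payload 4.2 kg.
Tool frame: the origin (TCP) lies at the very end of the fingers, on their centre line; the grasp point (between the pads) lies 19 mm behind it; z points along the fingers, y is the line along which they close (so a half turn about z gives the same grasp; the last joint's range is limited). The gripper opens to 85 mm and grips with 20 to 120 N. Pads are 22 mm wide; open, the fingers measure 114 mm over their backs; the gripper's body (76 mm by 85 mm) begins 54 mm behind the grasp point. The pads swing forward as they close: fully open they stand 13 mm farther back than shut.
Start: joints at [-0.98, 0.385, 0.008, 0, -1.194, -0.259], TCP at [203.606, -590.884, 231.312] pointing down, gripper open.
Joint ranges: [-3.14, 3.14], [-1.21, 2.06], [-1.07, 1.41], [-3.16, 2.05], [-2.99, -0.16], [-3.1, 3.1]. Speed limits (rad/s): [2.79, 2.79, 3.14, 3.14, 3.14, 3.14].

INTERFACE

Orientations are given as a unit quaternion [x, y, z, w].
In Python, from bench import arm, optics gives the robot as it stands. The module is installed in compiled form; this text tells all that it offers.
- The arm moves only by the tool step_arm, never from a script. Its argument "motion" is a list of rows, each an object with "dr": the turn, a rotation vector about the tool's x, y, z in units of 8 degrees (1.0 is 8 degrees), a list of three; "slide": the shift along the tool's x, y, z in mm, a list of three; "jaw": the finger opening in mm, from 0 to 85.4. A call has exactly 8 rows; each row is the pose to reach, as a shift and turn from the pose commanded when the call began, along the tool's axes at that moment; what a row does not reach only later rows make up. A row lasts 1/8 s, in which the tool goes at most 62.5 mm and 10.7 degrees, less where a joint would pass 70% of its speed; a pose out of reach is approached as far as the arm can. A call with a gripper value outside its range is refused whole. The fingers move at their own pace and stop on an object; the grip force is fixed at half the most. Time passes only in rows, so rows that repeat a pose let the fingers close, or fill a call up. It gives the time, the measured TCP pose, the force, the opening and the grip force at its end, in the units of the state.
- arm.read_state(): the state, without advancing time (a new reading comes with each control period).
- optics.get_image(name): name is "scene" or "top" or "wrist"; returns the picture (400x640x3 uint8, blue, green, red); there is no depth.
- optics.camera_info(name): a dict with "camera_matrix" (3x3 intrinsics, pixels), "k1" (the pictures are not rectified: a ray, as slopes to the right and down, at radius r is drawn at 1 + k1 r^2 times it, then the intrinsics apply), "view" (4x4, takes a point from world to camera coordinates); the wrist camera has in their place "T_tool_cam" (4x4, takes a point from camera to tool coordinates, whose origin is the TCP and whose axes are the flange's). Camera axes: x right, y up, looking along -z (the intrinsics and any distortion apply to the point x, -y, -z); pixel columns grow to the right and rows downward; lengths in mm; the calibration is good to about 2 mm. A picture is of the moment at which its call begins: read the wrist's pose just before it. camera_info takes no time and is no camera call.
- arm.job_done(): hands the job in; it is judged then, once.
The state is a dict: "clock": time; "joints": joint angles; "joint_vel": joint speeds; "joint_efforts": joint torques, N m; "position": TCP position; "ee_rot": TCP orientation; "contact_force": force on the tool from outside, world axes, zero at the start; "wrist_torque": the same for the moment, N m; "gripper_width": finger opening in mm; "grasp_force": force on a finger pad.
Only numpy, scipy, OpenCV 4.12 (cv2) and the standard library are available. Lean on these libraries where they do the work, as an engineer would, in place of code of your own. Each camera call takes 0.05 s, during which the arm holds its last target. There are 200 camera calls.

## Working session

There is one attempt and no reset: what is moved stays moved. The work goes in short steps, Python scripts to look and compute and a tool call to move; the robot and the scene stay as the last step left them, time stands still between calls to the robot, and variables do not carry over. Pictures are saved under pics/ and viewed, at most 10 in all, crops included, and the job is handed in when it is done.

Besides the shell and the picture viewer there is one more tool, called after "Call:" in YAML: its name, and indented under it one key for each argument. step_arm: Moves the arm, as the interface text tells. Its arguments: {"type":"object","properties":{"motion":{"type":"array","items":{"type":"object","properties":{"dr":{"type":"array","items":{"type":"number"}},"slide":{"type":"array","items":{"type":"number"}},"jaw":{"type":"number"}}}}},"required":["motion"]}

```bash
mkdir -p pics; cat > h.py <<'E'
import numpy as np, cv2
from bench import arm, optics
def undist(name,uv):
    ci=optics.camera_info(name);K=np.array(ci["camera_matrix"]);k=ci["k1"]
    return cv2.undistortPoints(np.array(uv,float).reshape(-1,1,2),K,np.array([k,0,0,0.])).reshape(-1,2),ci
def ray(name,uv,T=None):
    p,ci=undist(name,uv)
    d=np.c_[p[:,0],-p[:,1],-np.ones(len(p))]
    M=np.linalg.inv(np.array(ci["view"])) if T is None else T@np.array(ci["T_tool_cam"])
    return M[:3,3],d@M[:3,:3].T
def onz(name,uv,z,T=None):
    o,d=ray(name,uv,T); return o+d*((z-o[2])/d[:,2])[:,None]
def tool(s):
    from scipy.spatial.transform import Rotation as R
    T=np.eye(4);T[:3,:3]=R.from_quat(s["ee_rot"]).as_matrix();T[:3,3]=s["position"];return T
def proj(name,P,T=None):
    ci=optics.camera_info(name);V=np.array(ci["view"]) if T is None else np.linalg.inv(T@np.array(ci["T_tool_cam"]))
    P=np.atleast_2d(np.array(P,float));c=P@V[:3,:3].T+V[:3,3]
    a=c[:,0]/-c[:,2];b=-c[:,1]/-c[:,2];f=1+ci["k1"]*(a*a+b*b)
    K=np.array(ci["camera_matrix"]);return np.c_[K[0,0]*a*f+K[0,2],K[1,1]*b*f+K[1,2]]
E
python3 - <<'E'
from h import *
s=arm.read_state();print(s)
for n in("top","scene"):
    cv2.imwrite(f"pics/{n}0.png",optics.get_image(n))
    ci=optics.camera_info(n);print(n,np.round(np.linalg.inv(ci["view"]),2).tolist(),ci["camera_matrix"],ci["k1"])
print(optics.camera_info("wrist"))
E
```

```text
{'clock': 0.0, 'joints': array([-9.80431861e-01,  3.85566314e-01,  6.63481992e-03, -5.01277224e-04,
       -1.19401866e+00, -2.58604839e-01]), 'joint_vel': array([ 0.00028837, -0.00020695, -0.0002179 ,  0.00071151, -0.00054073,
        0.00050915]), 'joint_efforts': array([ 9.03654072e-04, -3.92293417e+01,  1.88403386e+01,  4.18622419e+00,
       -4.58024864e-03,  2.32231071e-05]), 'position': array([ 203.39723452, -590.35808973,  230.21888678]), 'ee_rot': array([-1.65028832e-01,  9.86288127e-01,  1.07728104e-03, -2.31244042e-04]), 'contact_force': array([ 0.24527546,  0.73956645, -0.68160708]), 'wrist_torque': array([0.02264301, 0.05210824, 0.00767903]), 'grasp_force': 0.0, 'gripper_width': 85.31129277745426}
top [[0.01, 1.0, -0.07, 455.58], [-1.0, 0.01, -0.0, 15.49], [-0.0, 0.07, 1.0, 1554.96], [0.0, 0.0, 0.0, 1.0]] [[445.90545084   0.         324.75779721]
 [  0.         445.90545084 196.31915852]
 [  0.           0.           1.        ]] -0.01106896464999997
scene [[-0.59, -0.62, 0.52, 1465.44], [0.81, -0.45, 0.38, 663.16], [-0.0, 0.65, 0.76, 1336.71], [0.0, 0.0, 0.0, 1.0]] [[470.05650237   0.         330.39364513]
 [  0.         470.05650237 200.80302928]
 [  0.           0.           1.        ]] -0.12512918542494317
{'camera_matrix': array([[301.20044947,   0.        , 325.57859364],
       [  0.        , 301.20044947, 194.04609658],
       [  0.        ,   0.        ,   1.        ]]), 'k1': -0.037416327683096044, 'T_tool_cam': array([[ 2.57164588e-04,  9.52086067e-01,  3.05830107e-01,
         7.88256330e+01],
       [ 9.99999560e-01, -5.20663142e-04,  7.80013618e-04,
        -6.67781709e-01],
       [ 9.01874563e-04,  3.05829772e-01, -9.52085783e-01,
        -1.41609930e+02],
       [ 0.00000000e+00,  0.00000000e+00,  0.00000000e+00,
         1.00000000e+00]])}
```

View pics/top0.png

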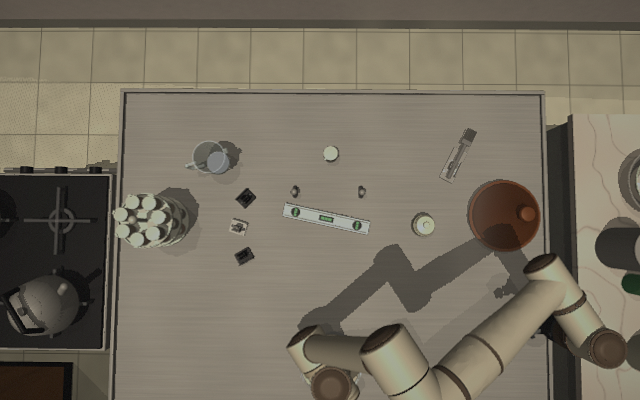

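View pics/scene0.png

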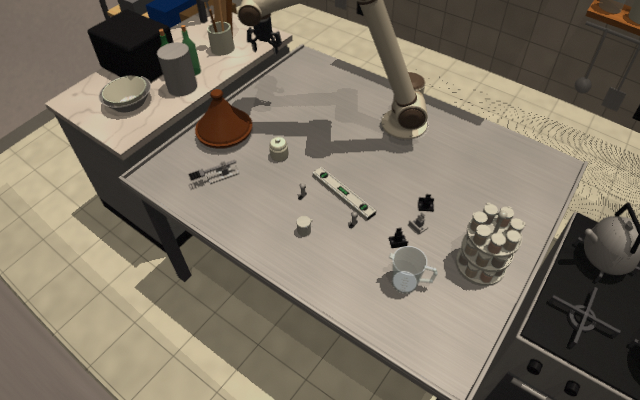

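The top view shows the level from (284,209) to (369,228), the posts at (295,190) and (362,191), the grey holder at (239,227) between two black look-alikes at (246,197) and (244,256), and the salt pot at (424,224). The scene view agrees with this.

```bash
python3 - <<'E'
from h import *
f=lambda n,uv,z:print(n,np.round(onz(n,uv,z),0).tolist())
f("top",[(284,209),(369,228),(326,217)],22)
f("top",[(295,190),(362,191)],50)
f("top",[(239,227),(246,197),(244,256)],40)
f("top",[(330,153)],58);f("top",[(424,224)],97)
f("scene",[(302,191),(353,218)],30);f("scene",[(420,223),(425,202),(398,239)],30)
from scipy.spatial.transform import Rotation as R
s=arm.read_state();T=tool(s);print(np.round(T,3))
im=cv2.imread("pics/top0.png")[165:275,215:375];cv2.imwrite("pics/c.png",cv2.resize(im,None,fx=5,fy=5,interpolation=2))
# target: tool pos over (420,100) h 330
t=np.array([420,110,330.]);print(T[:3,:3].T@(t-T[:3,3]))
E
```

```text
top [[525.0, 161.0, 22.0], [461.0, -131.0, 22.0], [498.0, 16.0, 22.0]]
top [[588.0, 122.0, 50.0], [586.0, -105.0, 50.0]]
top [[462.0, 311.0, 40.0], [564.0, 289.0, 40.0], [364.0, 292.0, 40.0]]
top [[714.0, 4.0, 58.0]]
top [[475.0, -304.0, 97.0]]
scene [[591.0, -99.0, 30.0], [586.0, 126.0, 30.0]]
scene [[466.0, 330.0, 30.0], [370.0, 298.0, 30.0], [571.0, 302.0, 30.0]]
[[-9.46000e-01 -3.26000e-01 -1.00000e-03  2.03444e+02]
 [-3.26000e-01  9.46000e-01  2.00000e-03 -5.90435e+02]
 [ 0.00000e+00  2.00000e-03 -1.00000e+00  2.30337e+02]
 [ 0.00000e+00  0.00000e+00  0.00000e+00  1.00000e+00]]
[-432.79215569  591.9539698   -98.5861512 ]
```

View pics/c.png

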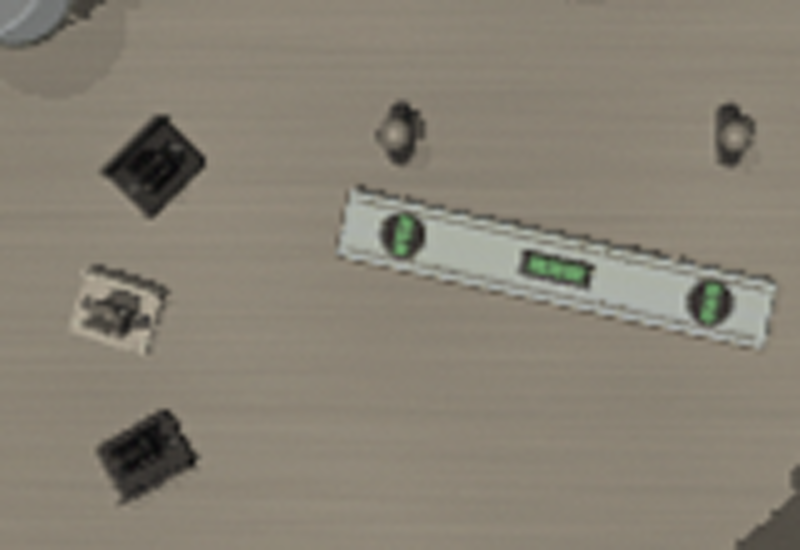

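Call:
step_arm:
  motion:
    - {"dr":[0,0,0.5],"slide":[-37,44,0],"jaw":85}
    - {"dr":[0,0,1],"slide":[-74,88,0],"jaw":85}
    - {"dr":[0,0,1.5],"slide":[-111,133,0],"jaw":85}
    - {"dr":[0,0,2],"slide":[-148,177,0],"jaw":85}
    - {"dr":[0,0,2.4],"slide":[-185,222,0],"jaw":85}
    - {"dr":[0,0,2.4],"slide":[-222,266,0],"jaw":85}
    - {"dr":[0,0,2.4],"slide":[-259,310,0],"jaw":85}
    - {"dr":[0,0,2.4],"slide":[-296,354,0],"jaw":85}

```text
clock: 1.1
position: [368.2, -158.0, 231.3]
ee_rot: [0.002, 1.0, 0.0, 0.0]
contact_force: [1.3, -0.2, -0.3]
gripper_width: 85.1
grasp_force: 0.0
```

Call:
step_arm:
  motion:
    - {"dr":[0,0,0],"slide":[-20,50,0],"jaw":85}
    - {"dr":[0,0,0],"slide":[-40,100,0],"jaw":85}
    - {"dr":[0,0,0],"slide":[-60,155,0],"jaw":85}
    - {"dr":[0,0,0],"slide":[-80,210,0],"jaw":85}
    - {"dr":[0,0,0],"slide":[-102,268,0],"jaw":85}
    - {"dr":[0,0,0],"slide":[-102,268,0],"jaw":85}
    - {"dr":[0,0,0],"slide":[-102,268,0],"jaw":85}
    - {"dr":[0,0,0],"slide":[-102,268,0],"jaw":85}

```text
clock: 2.1
position: [470.5, 106.8, 231.2]
ee_rot: [0.002, 1.0, -0.0, -0.0]
contact_force: [-0.4, 0.5, 0.1]
gripper_width: 85.0
grasp_force: 0.0
```

```bash
python3 - <<'E'
from h import *
s=arm.read_state();T=tool(s);im=optics.get_image("wrist");cv2.imwrite("pics/w1.png",im);np.save("w1.npy",T);print(T.round(3))
E
```

```text
[[-1.00000e+00  5.00000e-03 -0.00000e+00  4.70508e+02]
 [ 5.00000e-03  1.00000e+00 -0.00000e+00  1.06843e+02]
 [ 0.00000e+00 -0.00000e+00 -1.00000e+00  2.31243e+02]
 [ 0.00000e+00  0.00000e+00  0.00000e+00  1.00000e+00]]
```

View pics/w1.png

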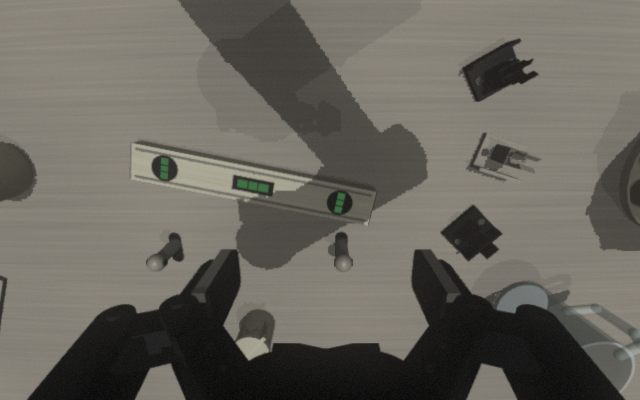

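The wrist picture is flipped (right = +y, down = +x): level corners lie near (132,143), (375,190), (368,222) and (132,178), the ball heads at (343,262) and (155,263), and the grey holder at (500,158). I'll enlarge those areas.

```bash
python3 - <<'E'
import cv2,numpy as np
im=cv2.imread("pics/w1.png")
g=lambda x,y,w,h,f:cv2.resize(im[y:y+h,x:x+w],None,fx=f,fy=f,interpolation=cv2.INTER_CUBIC)
a=g(140,225,50,50,8)[:, :400];b=g(318,225,50,50,8)
c=np.zeros((600,800,3),np.uint8)
h=g(460,125,100,66,6); c2=np.zeros((400,800,3),np.uint8)
top=np.hstack([cv2.resize(a,(300,300)),cv2.resize(b,(300,300)),np.zeros((300,200,3),np.uint8)])
hh=g(460,125,100,60,5);bot=np.hstack([hh,np.zeros((300,300,3),np.uint8)])
o=np.vstack([top,bot]);o=np.clip(o.astype(float)*1.8,0,255).astype(np.uint8);cv2.imwrite("pics/c2.png",o)
E
```

```text
(no output)
```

View pics/c2.png

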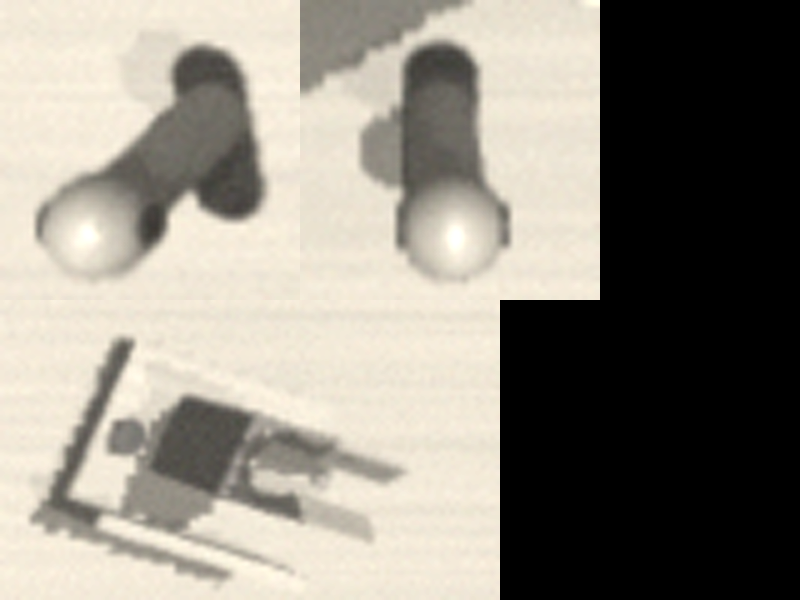

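The right slot spans about (174,232) to (178,261) with its ball at (155,263). The left ball is at (343.8,263) and its slot's near end at (341,232). The holder's back plate is on its +x side (lower in the picture), and its -y base edge runs (486.4,134) to (474.4,165).

```bash
python3 - <<'E'
from h import *
T=np.load("w1.npy");f=lambda t,uv,z:print(t,np.round(onz("wrist",uv,z,T),1)[:,:2].tolist())
f("balls",[(155,263),(343.8,263)],50)
f("slotR nearend,farend",[(174.3,232.3),(179.2,261.3)],0)
f("slotL nearend",[(341.3,231.8)],0)
f("base -y edge front,back z8",[(486.4,134),(474.4,165)],8)
f("stem -y top",[(511,148),(503,164)],40)
f("stem -y bottom",[(497,144),(490,159)],8)
f("plate top",[(479,168),(520,181)],26)
f("level corners",[(132,143),(375,190),(368,222),(132,178)],22)
# level mask by wrist edges: fit lines in level colours
im=cv2.imread("pics/top0.png");hsv=cv2.cvtColor(im,40)
m=((im.min(2)>150)).astype(np.uint8)*255;m=cv2.morphologyEx(m,cv2.MORPH_CLOSE,np.ones((7,7)))
for c in cv2.findContours(m,0,2)[0]:
    r=cv2.minAreaRect(c)
    if 280<r[0][0]<370 and 195<r[0][1]<240 and cv2.contourArea(c)>100:
        b=cv2.boxPoints(r);print(r);f2=onz("top",b,22);print(f2.round(1),f2.mean(0))
tc=cv2.imread("pics/top0.png")
print(onz("top",[(215+399/5,165+133/5),(215+735/5,165+133/5)],50).round(1))
E
```

```text
balls [[584.2, -105.4], [583.9, 127.5]]
slotR nearend,farend [[565.9, -102.1], [611.0, -102.4]]
slotL nearend [[565.5, 126.6]]
base -y edge front,back z8 [[433.6, 300.4], [471.9, 291.1]]
stem -y top [[445.4, 314.0], [463.7, 307.9]]
stem -y bottom [[445.7, 315.5], [464.3, 309.7]]
plate top [[471.6, 288.0], [487.7, 341.2]]
level corners [[440.4, -122.6], [499.7, 165.9], [541.9, 159.0], [483.1, -131.1]]
((325.6131591796875, 218.48370361328125), (86.64193725585938, 12.859136581420898), 12.362491607666016)
[[ 502.2  167.8   22. ]
 [ 545.5  158.9   22. ]
 [ 483.7 -132.5   22. ]
 [ 440.6 -123.1   22. ]] [492.99677121  17.76528561  22.        ]
[[ 582.5  122.5   50. ]
 [ 584.  -105.1   50. ]]
```

Call:
step_arm:
  motion:
    - {"dr":[0,0,0],"slide":[14,-31,50],"jaw":85}
    - {"dr":[0,0,0],"slide":[28,-62,100],"jaw":85}
    - {"dr":[0,0,0],"slide":[42,-93,150],"jaw":85}
    - {"dr":[0,0,0],"slide":[42,-93,195],"jaw":85}
    - {"dr":[0,0,0],"slide":[42,-93,215],"jaw":85}
    - {"dr":[0,0,0],"slide":[42,-93,223],"jaw":85}
    - {"dr":[0,0,0],"slide":[42,-93,228],"jaw":85}
    - {"dr":[0,0,0],"slide":[42,-93,232],"jaw":85}

```text
clock: 3.15
position: [429.4, 15.2, -0.1]
ee_rot: [0.002, 1.0, 0.0, 0.001]
contact_force: [-0.1, -0.1, 0.4]
gripper_width: 85.2
grasp_force: 0.0
```

Call:
step_arm:
  motion:
    - {"dr":[0,0,0],"slide":[-8,0,4],"jaw":85}
    - {"dr":[0,0,0],"slide":[-18,0,4],"jaw":85}
    - {"dr":[0,0,0],"slide":[-28,0,4],"jaw":85}
    - {"dr":[0,0,0],"slide":[-37,0,4],"jaw":85}
    - {"dr":[0,0,0],"slide":[-46,0,4],"jaw":85}
    - {"dr":[0,0,0],"slide":[-55,0,4],"jaw":85}
    - {"dr":[0,0,0],"slide":[-64,0,4],"jaw":85}
    - {"dr":[0,0,0],"slide":[-70,0,4],"jaw":85}

```text
clock: 4.15
position: [499.6, 15.0, -4.7]
ee_rot: [0.001, 1.0, 0.0, 0.0]
contact_force: [-4.5, 0.4, 3.3]
gripper_width: 85.6
grasp_force: 1.9
```

```bash
python3 - <<'E'
from h import *
s=arm.read_state();T=tool(s);im=optics.get_image("wrist");t=optics.get_image("top");cv2.imwrite("pics/t2.png",t);cv2.imwrite("pics/w2.png",im);np.save("w2.npy",T);print(T[:3,3],s["contact_force"])
c=cv2.resize(t[165:275,265:395],None,fx=4,fy=4,interpolation=2)
o=np.zeros((600,800,3),np.uint8);o[:400,:640]=im;o[400:,:520]=cv2.resize(t[180:230,265:395],(520,200),interpolation=2)
cv2.imwrite("pics/v2.png",o)
E
```

```text
[499.62891751  14.96064101  -4.69439463] [-4.52730862  0.3512742   3.30302186]
```

View pics/v2.png

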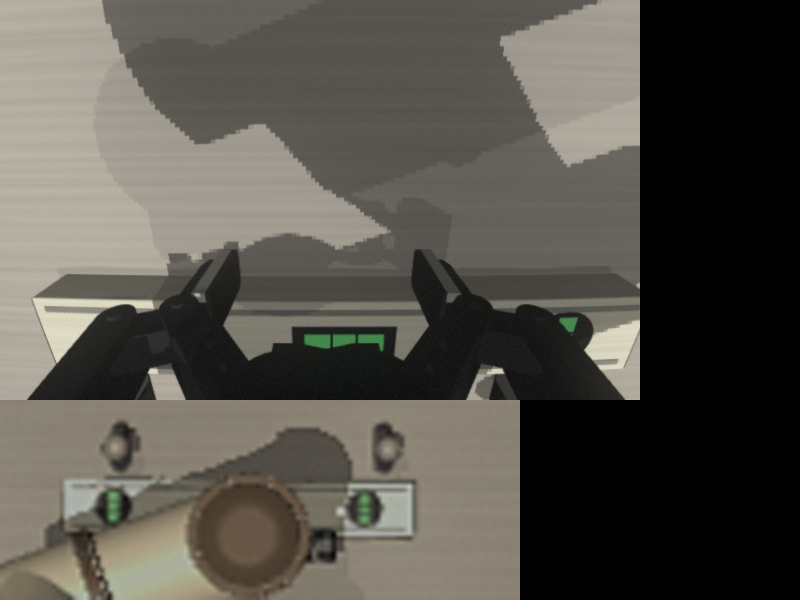

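The level is now square to the slots, its far edge near x=556, about 19 mm short of the posts. The fingers bear on its near edge.

Call:
step_arm:
  motion:
    - {"dr":[0,0,0],"slide":[-3,0,-1],"jaw":85}
    - {"dr":[0,0,0],"slide":[-6,0,-1],"jaw":85}
    - {"dr":[0,0,0],"slide":[-8,0,-1],"jaw":85}
    - {"dr":[0,0,0],"slide":[-10,0,-1],"jaw":85}
    - {"dr":[0,0,0],"slide":[-11,0,-1],"jaw":85}
    - {"dr":[0,0,0],"slide":[-12,0,-1],"jaw":85}
    - {"dr":[0,0,0],"slide":[-12.5,0,-1],"jaw":85}
    - {"dr":[0,0,0],"slide":[-13,0,-1],"jaw":85}

```text
clock: 5.25
position: [511.7, 14.8, -3.7]
ee_rot: [0.002, 1.0, -0.0, -0.0]
contact_force: [-2.5, 0.1, -0.2]
gripper_width: 84.9
grasp_force: 0.8
```

```bash
python3 - <<'E'
from h import *
t=optics.get_image("top");sc=optics.get_image("scene");cv2.imwrite("pics/s3.png",sc)
T=tool(arm.read_state())
# scene px of posts & level
o=np.zeros((600,800,3),np.uint8);o[:300]=cv2.resize(sc[175:235,270:430],(800,300),interpolation=2);o[300:]=cv2.resize(t[178:223,265:385],(800,300),interpolation=2)
cv2.imwrite("pics/v3.png",np.clip(o*1.4,0,255).astype(np.uint8));print(T[:3,3])
E
```

```text
[511.85150352  14.74441627  -3.69482955]
```

View pics/v3.png

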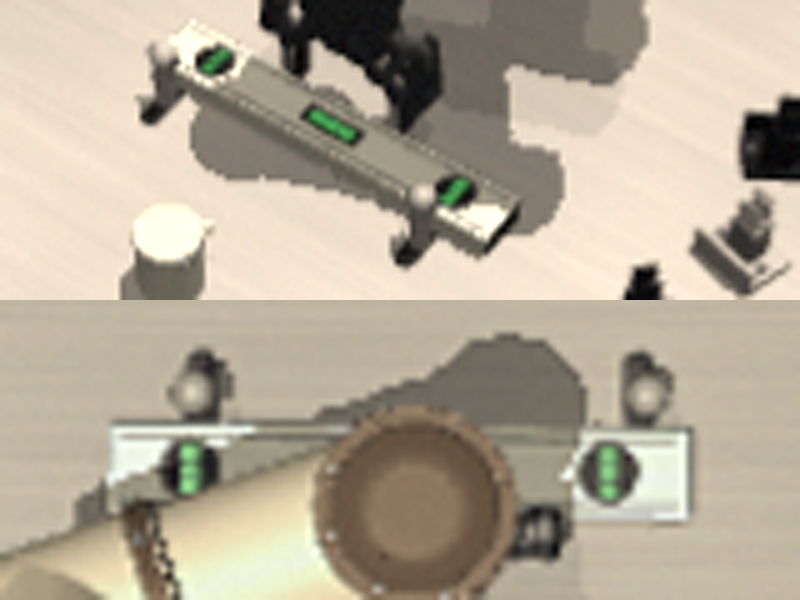

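A gap of a few mm is left between level and posts, and the level looks parallel to their line. I'll close it slowly and watch the force.

Call:
step_arm:
  motion:
    - {"dr":[0,0,0],"slide":[-0.5,0,0],"jaw":85}
    - {"dr":[0,0,0],"slide":[-1,0,0],"jaw":85}
    - {"dr":[0,0,0],"slide":[-1.5,0,0],"jaw":85}
    - {"dr":[0,0,0],"slide":[-2,0,0],"jaw":85}
    - {"dr":[0,0,0],"slide":[-2.3,0,0],"jaw":85}
    - {"dr":[0,0,0],"slide":[-2.6,0,0],"jaw":85}
    - {"dr":[0,0,0],"slide":[-2.8,0,0],"jaw":85}
    - {"dr":[0,0,0],"slide":[-3,0,0],"jaw":85}

```text
clock: 6.35
position: [514.7, 14.7, -3.7]
ee_rot: [0.002, 1.0, -0.0, -0.0]
contact_force: [-1.0, 0.6, -1.5]
gripper_width: 85.0
grasp_force: 0.7
```

Call:
step_arm:
  motion:
    - {"dr":[0,0,0],"slide":[-0.2,0,0],"jaw":85}
    - {"dr":[0,0,0],"slide":[-0.4,0,0],"jaw":85}
    - {"dr":[0,0,0],"slide":[-0.6,0,0],"jaw":85}
    - {"dr":[0,0,0],"slide":[-0.8,0,0],"jaw":85}
    - {"dr":[0,0,0],"slide":[-1.0,0,0],"jaw":85}
    - {"dr":[0,0,0],"slide":[-1.2,0,0],"jaw":85}
    - {"dr":[0,0,0],"slide":[-1.4,0,0],"jaw":85}
    - {"dr":[0,0,0],"slide":[-1.6,0,0],"jaw":85}

```text
clock: 7.35
position: [516.4, 14.7, -3.7]
ee_rot: [0.002, 1.0, 0.0, 0.0]
contact_force: [-1.6, -0.5, -0.4]
gripper_width: 85.1
grasp_force: 0.7
```

Call:
step_arm:
  motion:
    - {"dr":[0,0,0],"slide":[-0.2,0,0],"jaw":85}
    - {"dr":[0,0,0],"slide":[-0.4,0,0],"jaw":85}
    - {"dr":[0,0,0],"slide":[-0.6,0,0],"jaw":85}
    - {"dr":[0,0,0],"slide":[-0.8,0,0],"jaw":85}
    - {"dr":[0,0,0],"slide":[-1.0,0,0],"jaw":85}
    - {"dr":[0,0,0],"slide":[-1.2,0,0],"jaw":85}
    - {"dr":[0,0,0],"slide":[-1.4,0,0],"jaw":85}
    - {"dr":[0,0,0],"slide":[-1.4,0,0],"jaw":85}

```text
clock: 8.35
position: [517.7, 14.7, -3.7]
ee_rot: [0.002, 1.0, -0.0, -0.0]
contact_force: [-1.5, -0.7, -1.8]
gripper_width: 84.9
grasp_force: 0.6
```

```bash
python3 - <<'E'
from h import *
print(arm.read_state()["contact_force"],arm.read_state()["joint_efforts"][:3])
E
```

```text
[-1.47022633 -0.68692745 -1.84909062] [ 1.59249175e-03 -3.75149417e+01  1.15595841e+01]
```

Call:
step_arm:
  motion:
    - {"dr":[0,0,0],"slide":[-0.2,0,0],"jaw":85}
    - {"dr":[0,0,0],"slide":[-0.3,0,0],"jaw":85}
    - {"dr":[0,0,0],"slide":[-0.4,0,0],"jaw":85}
    - {"dr":[0,0,0],"slide":[-0.5,0,0],"jaw":85}
    - {"dr":[0,0,0],"slide":[-0.6,0,0],"jaw":85}
    - {"dr":[0,0,0],"slide":[-0.8,0,0],"jaw":85}
    - {"dr":[0,0,0],"slide":[-1.0,0,0],"jaw":85}
    - {"dr":[0,0,0],"slide":[-1.2,0,0],"jaw":85}

```text
clock: 9.35
position: [518.3, 14.6, -3.7]
ee_rot: [0.002, 1.0, -0.0, -0.001]
contact_force: [-4.9, 1.3, 0.4]
gripper_width: 84.9
grasp_force: 2.2
```

Call:
step_arm:
  motion:
    - {"dr":[0,0,0],"slide":[0,0,0],"jaw":85}
    - {"dr":[0,0,0],"slide":[-0.1,0,0],"jaw":85}
    - {"dr":[0,0,0],"slide":[-0.1,0,0],"jaw":85}
    - {"dr":[0,0,0],"slide":[-0.2,0,0],"jaw":85}
    - {"dr":[0,0,0],"slide":[-0.2,0,0],"jaw":85}
    - {"dr":[0,0,0],"slide":[-0.3,0,0],"jaw":85}
    - {"dr":[0,0,0],"slide":[-0.3,0,0],"jaw":85}
    - {"dr":[0,0,0],"slide":[-0.4,0,0],"jaw":85}

```text
clock: 10.35
position: [518.4, 14.6, -3.7]
ee_rot: [0.001, 1.0, -0.0, -0.001]
contact_force: [-6.1, 2.0, 3.6]
gripper_width: 85.1
grasp_force: 3.0
```

```bash
python3 - <<'E'
from h import *
s=arm.read_state();print(s["contact_force"],s["wrist_torque"])
T=tool(s)
t=optics.get_image("top");sc=optics.get_image("scene")
o=np.zeros((600,800,3),np.uint8);o[:300]=cv2.resize(sc[175:235,270:430],(800,300),interpolation=2);o[300:]=cv2.resize(t[178:223,265:385],(800,300),interpolation=2)
cv2.imwrite("pics/v4.png",np.clip(o*1.4,0,255).astype(np.uint8));print(T[:3,3])
s=arm.read_state();print(s["contact_force"],s["wrist_torque"])
E
```

```text
[-6.06621208  1.99355686  3.59475923] [0.64665743 1.61315899 0.31455542]
[518.39736143  14.6241887   -3.72159409]
[-6.07771917  1.49371736  3.41808039] [0.5226128  1.53924406 0.27589693]
```

View pics/v4.png

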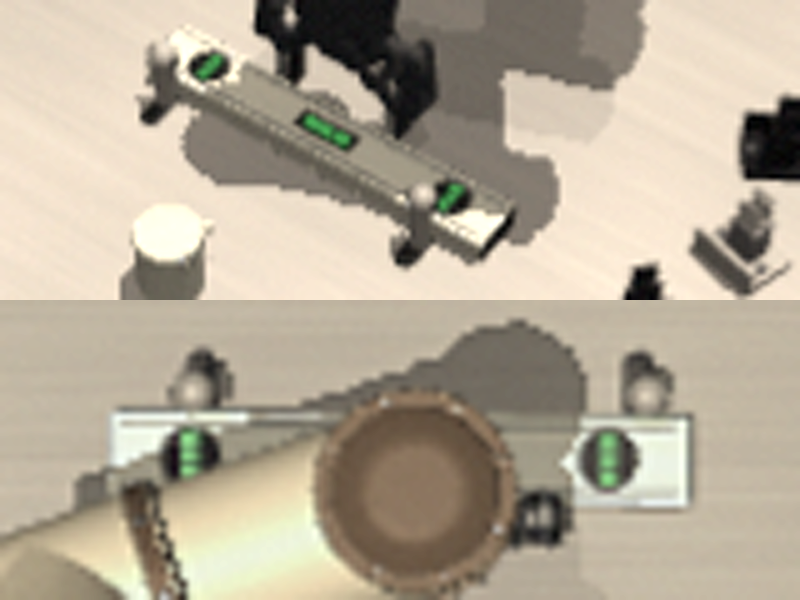

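The pictures show the level up against the posts. The torque says the left finger carries all the load, so I'll turn the tool slightly to bring the right finger to bear as well.

Call:
step_arm:
  motion:
    - {"dr":[0,0,-0.01],"slide":[0,0,0],"jaw":85}
    - {"dr":[0,0,-0.02],"slide":[0,0,0],"jaw":85}
    - {"dr":[0,0,-0.03],"slide":[0,0,0],"jaw":85}
    - {"dr":[0,0,-0.04],"slide":[0,0,0],"jaw":85}
    - {"dr":[0,0,-0.05],"slide":[0,0,0],"jaw":85}
    - {"dr":[0,0,-0.06],"slide":[0,0,0],"jaw":85}
    - {"dr":[0,0,-0.07],"slide":[0,0,0],"jaw":85}
    - {"dr":[0,0,-0.08],"slide":[0,0,0],"jaw":85}

```text
clock: 11.45
position: [518.2, 14.4, -3.8]
ee_rot: [-0.003, 1.0, -0.0, -0.001]
contact_force: [-5.4, 1.3, 2.9]
gripper_width: 85.4
grasp_force: 2.8
```

```bash
python3 - <<'E'
from h import *
s=arm.read_state();print(s["contact_force"],s["wrist_torque"],s["position"])
E
```

```text
[-5.35880678  1.31424922  2.89711367] [ 0.26640657  1.54967924 -0.28384806] [518.21738296  14.44482086  -3.77440478]
```

Call:
step_arm:
  motion:
    - {"dr":[0,0,0.01],"slide":[0,0,0],"jaw":85}
    - {"dr":[0,0,0.02],"slide":[0,0,0],"jaw":85}
    - {"dr":[0,0,0.03],"slide":[0,0,0],"jaw":85}
    - {"dr":[0,0,0.04],"slide":[0,0,0],"jaw":85}
    - {"dr":[0,0,0.04],"slide":[-0.1,0,0],"jaw":85}
    - {"dr":[0,0,0.04],"slide":[-0.2,0,0],"jaw":85}
    - {"dr":[0,0,0.04],"slide":[-0.3,0,0],"jaw":85}
    - {"dr":[0,0,0.04],"slide":[-0.4,0,0],"jaw":85}

```text
clock: 12.45
position: [518.5, 14.5, -3.8]
ee_rot: [-0.0, 1.0, -0.0, -0.001]
contact_force: [-5.7, 1.9, 3.6]
gripper_width: 85.1
grasp_force: 3.1
```

```bash
python3 - <<'E'
from h import *
s=arm.read_state();print(s["contact_force"],s["wrist_torque"],s["position"])
E
```

```text
[-5.72266916  1.94999321  3.58525495] [ 0.37846338  1.57708836 -0.23107564] [518.48613206  14.47920273  -3.79102257]
```

Call:
step_arm:
  motion:
    - {"dr":[0,0,0.01],"slide":[0,0,0],"jaw":85}
    - {"dr":[0,0,0.02],"slide":[0,0,0],"jaw":85}
    - {"dr":[0,0,0.02],"slide":[-0.1,0,0],"jaw":85}
    - {"dr":[0,0,0.02],"slide":[-0.2,0,0],"jaw":85}
    - {"dr":[0,0,0.02],"slide":[-0.3,0,0],"jaw":85}
    - {"dr":[0,0,0.02],"slide":[-0.4,0,0],"jaw":85}
    - {"dr":[0,0,0.02],"slide":[-0.5,0,0],"jaw":85}
    - {"dr":[0,0,0.02],"slide":[-0.5,0,0],"jaw":85}

```text
clock: 13.45
position: [518.5, 14.5, -3.8]
ee_rot: [0.001, 1.0, -0.0, -0.002]
contact_force: [-8.1, 1.9, 4.0]
gripper_width: 85.1
grasp_force: 3.6
```

```bash
python3 - <<'E'
from h import *
s=arm.read_state();print(s["contact_force"],s["wrist_torque"],s["position"])
E
```

```text
[-8.05465067  1.92054001  4.0423142 ] [0.60252868 1.94160879 0.10875897] [518.47602663  14.47277045  -3.80253621]
```

Call:
step_arm:
  motion:
    - {"dr":[0,0,0],"slide":[-0.1,0,0],"jaw":85}
    - {"dr":[0,0,0],"slide":[-0.2,0,0],"jaw":85}
    - {"dr":[0,0,0],"slide":[-0.3,0,0],"jaw":85}
    - {"dr":[0,0,0],"slide":[-0.4,0,0],"jaw":85}
    - {"dr":[0,0,0],"slide":[-0.4,0,0],"jaw":85}
    - {"dr":[0,0,0],"slide":[-0.4,0,0],"jaw":85}
    - {"dr":[0,0,0],"slide":[-0.4,0,0],"jaw":85}
    - {"dr":[0,0,0],"slide":[-0.4,0,0],"jaw":85}

```text
clock: 14.45
position: [518.5, 14.4, -3.8]
ee_rot: [0.001, 1.0, -0.0, -0.002]
contact_force: [-8.5, 2.7, 6.0]
gripper_width: 84.7
grasp_force: 4.1
```

```bash
python3 - <<'E'
from h import *
s=arm.read_state();print(s["contact_force"],s["wrist_torque"],s["position"])
E
```

```text
[-8.47521027  2.66034533  6.03423174] [0.73485707 2.13146982 0.11588777] [518.48112878  14.41912341  -3.81158065]
```

Both posts seem to bear: 8.5 N of push, centred, and no further travel. Now I'll retreat gently and hover before the holder.

Call:
step_arm:
  motion:
    - {"dr":[0,0,0],"slide":[3,0,0],"jaw":85}
    - {"dr":[0,0,0],"slide":[15,0,0],"jaw":85}
    - {"dr":[0,0,0],"slide":[25,0,-30],"jaw":85}
    - {"dr":[0,0,0.5],"slide":[40,40,-70],"jaw":85}
    - {"dr":[0,0,1],"slide":[55,85,-100],"jaw":85}
    - {"dr":[0,0,1.5],"slide":[70,130,-120],"jaw":85}
    - {"dr":[0,0,2],"slide":[85,185,-134],"jaw":85}
    - {"dr":[0,0,2.06],"slide":[95,240,-134],"jaw":85}

```text
clock: 15.45
position: [426.0, 257.4, 132.4]
ee_rot: [0.144, 0.99, 0.003, 0.002]
contact_force: [0.6, 0.4, 0.3]
gripper_width: 85.2
grasp_force: 0.0
```

```bash
python3 - <<'E'
from h import *
s=arm.read_state();T=tool(s);im=optics.get_image("wrist");np.save("w5.npy",T);print(T.round(3))
cv2.imwrite("pics/w5.png",im)
h=proj("wrist",[[458,323,30]],T)[0];print(h)
x,y=int(np.clip(h[0]-100,0,440)),int(np.clip(h[1]-75,0,250));print(x,y)
c=cv2.resize(im[y:y+150,x:x+200],None,fx=4,fy=4,interpolation=2);cv2.imwrite("pics/v5.png",np.clip(c*1.6,0,255).astype(np.uint8))
E
```

```text
[[-9.59000e-01  2.84000e-01  5.00000e-03  4.25963e+02]
 [ 2.84000e-01  9.59000e-01  4.00000e-03  2.57420e+02]
 [-3.00000e-03  6.00000e-03 -1.00000e+00  1.32375e+02]
 [ 0.00000e+00  0.00000e+00  0.00000e+00  1.00000e+00]]
[409.12651296 206.66226803]
309 131
```

View pics/v5.png

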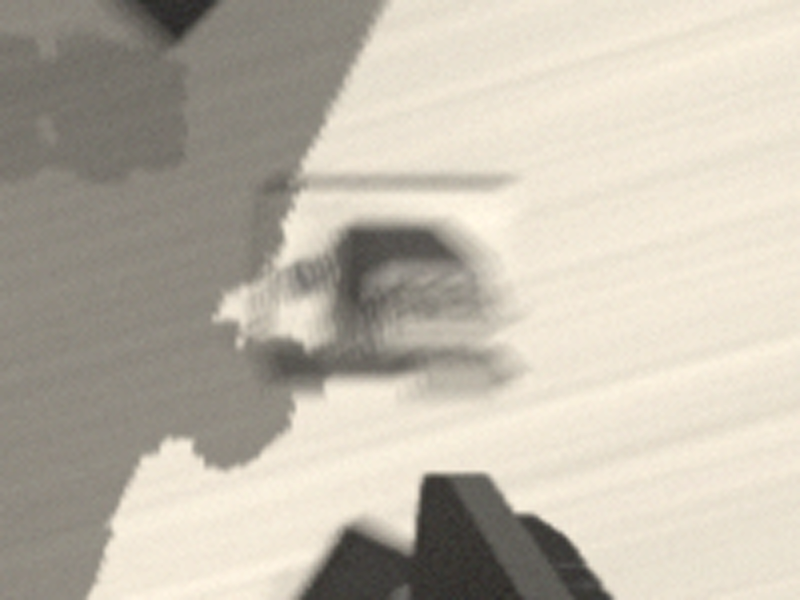

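The blurred picture shows the holder's front base edge level in the tool frame, at about (375–438, 176). The tool yaw therefore matches the holder's. I'll take a still picture and measure the edges numerically.

```bash
python3 - <<'E'
from h import *
s=arm.read_state();T=tool(s);im=optics.get_image("wrist");np.save("w5.npy",T);print(T[:3,3])
cv2.imwrite("pics/w6.png",im);g=cv2.GaussianBlur(cv2.cvtColor(im,6),(3,3),0)
h=proj("wrist",[[458,323,30]],T)[0];print(h)
# base predicted corners
yaw=np.radians(-16.5);ex=np.array([np.cos(yaw),np.sin(yaw),0]);ey=np.array([-ex[1],ex[0],0])
o=np.array([461.5,322,0])
for n,a,b,z in [("frontL",-22,28,8),("frontR",-22,-28,8),("fr0",-22,0,0),("fr8",-22,0,8),("plate in top",18,0,26),("plate out top",22,0,26),("stemfront bot",-14,0,8),("stemR",-4,-12,24),("stemL",-4,12,24)]:
    print(n,proj("wrist",[o+a*ex+b*ey+[0,0,z]],T)[0].round(1))
x0,y0=int(h[0]),int(h[1])
for dx in(-18,18,): print("col",x0+dx,y0-50,g[y0-50:y0+50,x0+dx].tolist())
for dy in(-20,-24,0): print("row",y0+dy,x0-60,g[y0+dy,x0-60:x0+60].tolist())
E
```

```text
[426.45517606 262.94297449 132.17175055]
[402.35830561 208.0442139 ]
frontL [428.3 180.9]
frontR [367.7 180.7]
fr0 [396.1 178.5]
fr8 [398.1 180.8]
plate in top [399.2 228.9]
plate out top [398.9 232.9]
stemfront bot [397.4 189.1]
stemR [387.3 205.2]
stemL [414.2 205.3]
col 384 158 [85, 85, 86, 88, 93, 105, 116, 116, 113, 118, 130, 137, 141, 142, 143, 144, 144, 144, 143, 135, 113, 92, 97, 123, 143, 145, 139, 136, 137, 139, 138, 127, 109, 91, 77, 66, 61, 58, 57, 56, 55, 54, 53, 52, 52, 51, 51, 50, 50, 50, 51, 54, 59, 68, 77, 82, 86, 88, 89, 88, 88, 87, 81, 71, 60, 55, 55, 55, 56, 59, 67, 79, 88, 95, 109, 130, 143, 147, 147, 147, 147, 146, 145, 146, 147, 148, 147, 145, 145, 146, 148, 150, 151, 151, 152, 151, 149, 148, 147, 147]
col 420 158 [143, 145, 146, 145, 146, 146, 147, 147, 147, 147, 147, 146, 145, 145, 145, 144, 143, 143, 143, 137, 119, 98, 98, 122, 145, 153, 153, 152, 153, 155, 158, 159, 157, 154, 152, 151, 152, 154, 152, 150, 145, 131, 112, 100, 95, 93, 94, 100, 109, 111, 107, 102, 98, 95, 99, 113, 123, 117, 114, 127, 141, 142, 129, 103, 80, 71, 77, 93, 109, 116, 117, 116, 116,
[... 1132 characters left out ...]
147, 147, 146, 146, 145, 145, 145, 144, 144, 144, 144, 143, 144, 144, 144, 144, 144, 144, 145, 146, 146, 146, 146, 147, 147, 146, 146, 147, 147, 147]
row 208 342 [86, 87, 87, 87, 87, 87, 87, 87, 87, 87, 86, 86, 86, 86, 86, 86, 86, 86, 89, 95, 99, 94, 83, 87, 116, 138, 143, 143, 136, 124, 116, 114, 114, 116, 121, 127, 132, 123, 102, 88, 79, 64, 51, 47, 46, 45, 45, 46, 54, 72, 86, 83, 70, 65, 67, 69, 74, 84, 92, 94, 94, 93, 93, 94, 94, 94, 95, 95, 95, 94, 95, 95, 95, 96, 96, 97, 98, 100, 107, 122, 138, 146, 147, 147, 146, 147, 147, 148, 148, 147, 147, 146, 146, 146, 147, 147, 147, 147, 147, 147, 148, 148, 148, 148, 148, 149, 149, 149, 148, 149, 149, 149, 148, 148, 147, 146, 146, 147, 147, 148]
```

Call:
step_arm:
  motion:
    - {"dr":[0,0,0],"slide":[-6,33,5],"jaw":70}
    - {"dr":[0,0,0],"slide":[-12.5,65,10],"jaw":70}
    - {"dr":[0,0,0],"slide":[-12.5,65,40],"jaw":70}
    - {"dr":[0,0,0],"slide":[-12.5,65,75],"jaw":70}
    - {"dr":[0,0,0],"slide":[-12.5,65,100],"jaw":70}
    - {"dr":[0,0,0],"slide":[-12.5,65,113],"jaw":70}
    - {"dr":[0,0,0],"slide":[-12.5,65,119],"jaw":70}
    - {"dr":[0,0,0],"slide":[-12.5,65,120],"jaw":70}

```text
clock: 16.55
position: [456.6, 313.8, 10.7]
ee_rot: [0.144, 0.99, 0.0, 0.0]
contact_force: [0.7, 0.8, 0.3]
gripper_width: 70.2
grasp_force: 0.0
```

Call:
step_arm:
  motion:
    - {"dr":[0,0,0],"slide":[0,0,0],"jaw":50}
    - {"dr":[0,0,0],"slide":[0,0,0],"jaw":40}
    - {"dr":[0,0,0],"slide":[0,0,0],"jaw":33}
    - {"dr":[0,0,0],"slide":[0,0,0],"jaw":28}
    - {"dr":[0,0,0],"slide":[0,0,0],"jaw":24}
    - {"dr":[0,0,0],"slide":[0,0,0],"jaw":20}
    - {"dr":[0,0,0],"slide":[0,0,0],"jaw":20}
    - {"dr":[0,0,0],"slide":[0,0,0],"jaw":20}

```text
clock: 17.55
position: [456.7, 314.2, 11.0]
ee_rot: [0.143, 0.99, 0.001, 0.001]
contact_force: [0.4, 3.4, 4.7]
gripper_width: 23.0
grasp_force: 59.4
```

Call:
step_arm:
  motion:
    - {"dr":[0,0,0],"slide":[0,0,-12],"jaw":20}
    - {"dr":[0,0,-0.3],"slide":[-13,-32,-14],"jaw":20}
    - {"dr":[0,0,-0.8],"slide":[-31,-77,-14],"jaw":20}
    - {"dr":[0,0,-1.3],"slide":[-51,-127,-14],"jaw":20}
    - {"dr":[0,0,-1.8],"slide":[-71,-177,-14],"jaw":20}
    - {"dr":[0,0,-2.05],"slide":[-91,-227,-14],"jaw":20}
    - {"dr":[0,0,-2.05],"slide":[-106,-264,-14],"jaw":20}
    - {"dr":[0,0,-2.05],"slide":[-113,-282,-14],"jaw":20}

```text
clock: 18.55
position: [481.6, 8.0, 23.6]
ee_rot: [0.003, 1.0, -0.001, -0.003]
contact_force: [0.2, 0.8, -2.7]
gripper_width: 22.9
grasp_force: 59.3
```

Call:
step_arm:
  motion:
    - {"dr":[0,0,0],"slide":[0,0,0],"jaw":20}
    - {"dr":[0,0,0],"slide":[0,0,0],"jaw":20}
    - {"dr":[0,0,0],"slide":[0,0,0],"jaw":20}
    - {"dr":[0,0,0],"slide":[0,0,0],"jaw":20}
    - {"dr":[0,0,0],"slide":[0,0,0],"jaw":20}
    - {"dr":[0,0,0],"slide":[0,0,0],"jaw":20}
    - {"dr":[0,0,0],"slide":[0,0,0],"jaw":20}
    - {"dr":[0,0,0],"slide":[0,0,0],"jaw":20}

```text
clock: 19.55
position: [484.4, 11.0, 24.3]
ee_rot: [0.001, 1.0, -0.0, -0.0]
contact_force: [-0.7, 0.0, -3.3]
gripper_width: 23.1
grasp_force: 59.3
```

```bash
python3 - <<'E'
from h import *
s=arm.read_state();T=tool(s);im=optics.get_image("wrist");t=optics.get_image("top");sc=optics.get_image("scene");np.save("w7.npy",T);print(T.round(4),s["gripper_width"],s["contact_force"],s["clock"])
cv2.imwrite("pics/w7.png",im);cv2.imwrite("pics/t7.png",t);cv2.imwrite("pics/s7.png",sc)
o=np.zeros((600,800,3),np.uint8);o[:400,:640]=im;o[400:,:320]=cv2.resize(sc[185:235,290:370],(320,200),interpolation=2);o[400:,320:800]=cv2.resize(t[180:230,265:385],(480,200),interpolation=2)
cv2.imwrite("pics/v7.png",np.clip(o*1.4,0,255).astype(np.uint8))
E
```

```text
[[-1.000000e+00  2.000000e-03 -0.000000e+00  4.843845e+02]
 [ 2.000000e-03  1.000000e+00 -0.000000e+00  1.103780e+01]
 [ 0.000000e+00 -0.000000e+00 -1.000000e+00  2.431390e+01]
 [ 0.000000e+00  0.000000e+00  0.000000e+00  1.000000e+00]] 23.101525325511936 [-0.66228962  0.02876371 -3.31588924] 19.55
```

View pics/v7.png

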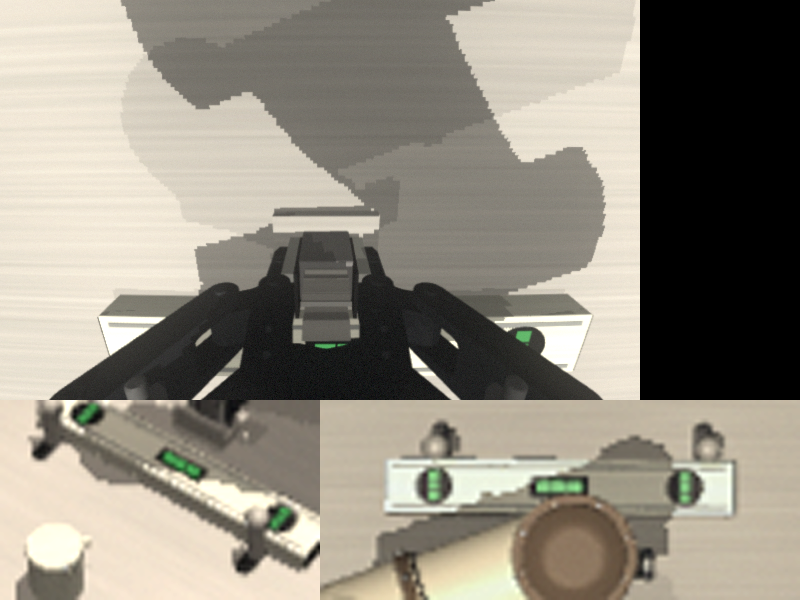

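The holder hangs square in the grip (base front edge (273..380, ~214)), and the level (edge row ~316) still rests at the posts. I'll measure the angle between the two numerically.

```bash
python3 - <<'E'
from h import *
T=np.load("w7.npy");im=cv2.imread("pics/w7.png");g=cv2.GaussianBlur(cv2.cvtColor(im,6),(5,5),0).astype(float)
def edge(cols,r0,r1,z,n):
    P=[]
    for c in cols:
        d=np.diff(g[r0:r1,c]);i=int(d.argmax())
        if 0<i<len(d)-1 and d[i]>4:
            a,b,e=d[i-1:i+2];P.append((c,r0+i+.5+.5*(a-e)/(a-2*b+e)))
    P=np.array(P);W=onz("wrist",P,z,T)
    q=np.polyfit(W[:,1],W[:,0],1);r=W[:,0]-np.polyval(q,W[:,1]);k=abs(r)<1.0
    q=np.polyfit(W[k,1],W[k,0],1);print(n,len(P),k.sum(),"slope",q[0].round(4),"x@y11",np.polyval(q,11).round(1),"rms",r[k].std().round(2),W[k,1].min().round(),W[k,1].max().round())
edge(list(range(108,195))+list(range(470,585)),306,325,22,"level near top")
edge(range(280,372),205,225,21,"holder front top")
edge(range(280,372),200,215,13,"x")
r=g[222,255:400];print((255+np.abs(np.diff(r)).argsort()[::-1][:8]));print(onz("wrist",[(273,222),(380,222)],21,T).round(1))
print(onz("wrist",[(111,316),(591,314)],22,T).round(1))
for n,z in(("top",50),): pass
E
```

```text
level near top 155 147 slope 0.0004 x@y11 528.0 rms 0.15 -120.0 165.0
holder front top 92 92 slope 0.0002 x@y11 464.2 rms 0.02 -13.0 34.0
x 6 6 slope 0.6935 x@y11 446.2 rms 0.34 29.0 35.0
[378 379 380 377 272 388 376 389]
[[467.7 -17.3  21. ]
 [467.8  38.5  21. ]]
[[ 528.2 -117.7   22. ]
 [ 528.1  169.6   22. ]]
```

Call:
step_arm:
  motion:
    - {"dr":[0,0,0],"slide":[-4,0,5],"jaw":20}
    - {"dr":[0,0,0],"slide":[-8,0,9],"jaw":20}
    - {"dr":[0,0,0],"slide":[-11,0,11],"jaw":20}
    - {"dr":[0,0,0],"slide":[-13,0,12],"jaw":20}
    - {"dr":[0,0,0],"slide":[-14,0,12.5],"jaw":20}
    - {"dr":[0,0,0],"slide":[-15,0,12.8],"jaw":20}
    - {"dr":[0,0,0],"slide":[-15,0,12.8],"jaw":20}
    - {"dr":[0,0,0],"slide":[-15,0,12.8],"jaw":20}

```text
clock: 20.7
position: [499.4, 11.1, 11.6]
ee_rot: [0.001, 1.0, 0.0, 0.0]
contact_force: [0.2, -0.3, -2.4]
gripper_width: 23.0
grasp_force: 59.3
```

Call:
step_arm:
  motion:
    - {"dr":[0,0,0],"slide":[-0.4,0,0],"jaw":20}
    - {"dr":[0,0,0],"slide":[-0.8,0,0],"jaw":20}
    - {"dr":[0,0,0],"slide":[-1.2,0,0],"jaw":20}
    - {"dr":[0,0,0],"slide":[-1.6,0,0],"jaw":20}
    - {"dr":[0,0,0],"slide":[-2,0,0],"jaw":20}
    - {"dr":[0,0,0],"slide":[-2.2,0,0],"jaw":20}
    - {"dr":[0,0,0],"slide":[-2.4,0,0],"jaw":20}
    - {"dr":[0,0,0],"slide":[-2.5,0,0],"jaw":20}

```text
clock: 21.7
position: [501.9, 11.0, 11.5]
ee_rot: [0.001, 1.0, -0.0, -0.0]
contact_force: [-0.0, -0.2, -2.7]
gripper_width: 23.3
grasp_force: 59.3
```

Call:
step_arm:
  motion:
    - {"dr":[0,0,0],"slide":[-0.2,0,0],"jaw":20}
    - {"dr":[0,0,0],"slide":[-0.4,0,0],"jaw":20}
    - {"dr":[0,0,0],"slide":[-0.6,0,0],"jaw":20}
    - {"dr":[0,0,0],"slide":[-0.8,0,0],"jaw":20}
    - {"dr":[0,0,0],"slide":[-1,0,0],"jaw":20}
    - {"dr":[0,0,0],"slide":[-1.2,0,0],"jaw":20}
    - {"dr":[0,0,0],"slide":[-1.4,0,0],"jaw":20}
    - {"dr":[0,0,0],"slide":[-1.4,0,0],"jaw":20}

```text
clock: 22.7
position: [503.3, 11.1, 11.5]
ee_rot: [0.001, 1.0, 0.0, 0.0]
contact_force: [-0.0, -0.4, -3.7]
gripper_width: 23.2
grasp_force: 59.3
```

Call:
step_arm:
  motion:
    - {"dr":[0,0,0],"slide":[-0.2,0,0],"jaw":20}
    - {"dr":[0,0,0],"slide":[-0.3,0,0],"jaw":20}
    - {"dr":[0,0,0],"slide":[-0.4,0,0],"jaw":20}
    - {"dr":[0,0,0],"slide":[-0.5,0,0],"jaw":20}
    - {"dr":[0,0,0],"slide":[-0.6,0,0],"jaw":20}
    - {"dr":[0,0,0],"slide":[-0.7,0,0],"jaw":20}
    - {"dr":[0,0,0],"slide":[-0.8,0,0],"jaw":20}
    - {"dr":[0,0,0],"slide":[-0.8,0,0],"jaw":20}

```text
clock: 23.7
position: [504.1, 11.0, 11.5]
ee_rot: [0.001, 1.0, 0.0, 0.0]
contact_force: [0.2, 1.5, -2.2]
gripper_width: 23.2
grasp_force: 59.3
```

Call:
step_arm:
  motion:
    - {"dr":[0,0,0],"slide":[-0.1,0,0],"jaw":20}
    - {"dr":[0,0,0],"slide":[-0.2,0,0],"jaw":20}
    - {"dr":[0,0,0],"slide":[-0.3,0,0],"jaw":20}
    - {"dr":[0,0,0],"slide":[-0.4,0,0],"jaw":20}
    - {"dr":[0,0,0],"slide":[-0.5,0,0],"jaw":20}
    - {"dr":[0,0,0],"slide":[-0.6,0,0],"jaw":20}
    - {"dr":[0,0,0],"slide":[-0.7,0,0],"jaw":20}
    - {"dr":[0,0,0],"slide":[-0.8,0,0],"jaw":20}

```text
clock: 24.7
position: [504.9, 11.0, 11.5]
ee_rot: [0.001, 1.0, -0.0, 0.0]
contact_force: [-0.3, 0.1, -3.3]
gripper_width: 23.2
grasp_force: 59.3
```

Call:
step_arm:
  motion:
    - {"dr":[0,0,0],"slide":[-0.1,0,0],"jaw":20}
    - {"dr":[0,0,0],"slide":[-0.2,0,0],"jaw":20}
    - {"dr":[0,0,0],"slide":[-0.3,0,0],"jaw":20}
    - {"dr":[0,0,0],"slide":[-0.4,0,0],"jaw":20}
    - {"dr":[0,0,0],"slide":[-0.5,0,0],"jaw":20}
    - {"dr":[0,0,0],"slide":[-0.6,0,0],"jaw":20}
    - {"dr":[0,0,0],"slide":[-0.7,0,0],"jaw":20}
    - {"dr":[0,0,0],"slide":[-0.8,0,0],"jaw":20}

```text
clock: 25.7
position: [505.0, 10.9, 11.3]
ee_rot: [0.001, 1.0, -0.0, -0.001]
contact_force: [-2.7, 1.6, -1.8]
gripper_width: 23.4
grasp_force: 59.4
```

Call:
step_arm:
  motion:
    - {"dr":[0,0,0],"slide":[-0.1,0,0.1],"jaw":20}
    - {"dr":[0,0,0],"slide":[-0.2,0,0.2],"jaw":20}
    - {"dr":[0,0,0],"slide":[-0.3,0,0.3],"jaw":20}
    - {"dr":[0,0,0],"slide":[-0.4,0,0.4],"jaw":20}
    - {"dr":[0,0,0],"slide":[-0.5,0,0.5],"jaw":20}
    - {"dr":[0,0,0],"slide":[-0.6,0,0.5],"jaw":20}
    - {"dr":[0,0,0],"slide":[-0.6,0,0.5],"jaw":20}
    - {"dr":[0,0,0],"slide":[-0.6,0,0.5],"jaw":20}

```text
clock: 26.7
position: [505.0, 10.8, 11.1]
ee_rot: [0.001, 1.0, -0.0, -0.001]
contact_force: [-7.2, 2.3, 2.7]
gripper_width: 23.1
grasp_force: 60.0
```

```bash
python3 - <<'E'
from h import *
s=arm.read_state();print(s["contact_force"],s["wrist_torque"],s["position"],tool(s)[:3,:3].round(4))
E
```

```text
[-7.19990805  2.28286166  2.69963406] [ 0.54440755  1.83656801 -0.05069056] [505.02744677  10.7719219   11.07541116] [[-1.0e+00  2.3e-03 -2.5e-03]
 [ 2.3e-03  1.0e+00 -5.0e-04]
 [ 2.5e-03 -5.0e-04 -1.0e+00]]
```

Call:
step_arm:
  motion:
    - {"dr":[0,0,0],"slide":[0.4,0,0],"jaw":20}
    - {"dr":[0,0,0],"slide":[0.8,0,0],"jaw":20}
    - {"dr":[0,0,0],"slide":[0.8,0,0],"jaw":24}
    - {"dr":[0,0,0],"slide":[0.8,0,0],"jaw":28}
    - {"dr":[0,0,0],"slide":[0.8,0,0],"jaw":34}
    - {"dr":[0,0,0],"slide":[0.8,0,0],"jaw":42}
    - {"dr":[0,0,0],"slide":[0.8,0,0],"jaw":50}
    - {"dr":[0,0,0],"slide":[0.8,0,0],"jaw":60}

```text
clock: 27.7
position: [505.7, 11.1, 11.1]
ee_rot: [0.001, 1.0, 0.0, 0.0]
contact_force: [0.9, 1.0, 0.2]
gripper_width: 59.6
grasp_force: 0.0
```

```bash
cat > m.py <<'E'
from h import *
s=arm.read_state();T=tool(s);im=optics.get_image("wrist");print(s["contact_force"],s["gripper_width"],s["position"])
cv2.imwrite("pics/w8.png",im);g=cv2.GaussianBlur(cv2.cvtColor(im,6),(5,5),0).astype(float)
def edge(ys,x0,z,n,w=10):
    P=[]
    for y in ys:
        u,v=proj("wrist",[[x0,y,z]],T)[0];c=int(round(u));r0=int(round(v))-w
        if not(0<c<639 and r0>0 and r0+2*w<400): continue
        d=np.diff(g[r0:r0+2*w,c]);i=int(d.argmax())
        if 0<i<len(d)-1 and d[i]>4:
            a,b,e=d[i-1:i+2];P.append((c,r0+i+.5+.5*(a-e)/(a-2*b+e)))
    P=np.array(P);W=onz("wrist",P,z,T)
    m=np.median(W[:,0]);k=abs(W[:,0]-m)<4
    for _ in range(3):
        q=np.polyfit(W[k,1],W[k,0],1);r=W[:,0]-np.polyval(q,W[:,1]);k=abs(r)<0.8
    print(n,len(P),k.sum(),"slope",q[0].round(4),"x@y11",np.polyval(q,11).round(1),"rms",r[k].std().round(2),W[k,1].min().round(),W[k,1].max().round());return q
edge(np.r_[-115:-50,75:160],529,22,"level near top")
edge(np.r_[-12:34],485,8,"holder front top",8)
E
python3 m.py
```

```text
[0.90142052 0.99621069 0.16857436] 59.60669713027917 [505.65202669  11.06482132  11.05254071]
level near top 87 87 slope 0.0005 x@y11 528.1 rms 0.1 -115.0 159.0
holder front top 46 46 slope -0.0011 x@y11 484.7 rms 0.02 -12.0 33.0
```

Call:
step_arm:
  motion:
    - {"dr":[0,0,0],"slide":[0,0,-5],"jaw":70}
    - {"dr":[0,0,0],"slide":[0,0,-20],"jaw":70}
    - {"dr":[0,0,0],"slide":[0,0,-45],"jaw":70}
    - {"dr":[0,0,0],"slide":[0,0,-80],"jaw":70}
    - {"dr":[0,0,0],"slide":[10,0,-120],"jaw":70}
    - {"dr":[0,0,0],"slide":[20,0,-150],"jaw":70}
    - {"dr":[0,0,0],"slide":[30,0,-160],"jaw":70}
    - {"dr":[0,0,0],"slide":[30,0,-160],"jaw":70}

```text
clock: 28.75
position: [474.9, 11.1, 171.7]
ee_rot: [0.001, 1.0, 0.0, 0.001]
contact_force: [0.0, -0.3, -0.6]
gripper_width: 70.1
grasp_force: 0.0
```

Call:
step_arm:
  motion:
    - {"dr":[0,0,0],"slide":[0,0,0],"jaw":70}
    - {"dr":[0,0,0],"slide":[0,0,0],"jaw":70}
    - {"dr":[0,0,0],"slide":[0,0,0],"jaw":70}
    - {"dr":[0,0,0],"slide":[0,0,0],"jaw":70}
    - {"dr":[0,0,0],"slide":[0,0,0],"jaw":70}
    - {"dr":[0,0,0],"slide":[0,0,0],"jaw":70}
    - {"dr":[0,0,0],"slide":[0,0,0],"jaw":70}
    - {"dr":[0,0,0],"slide":[0,0,0],"jaw":70}

```text
clock: 29.75
position: [475.5, 11.1, 171.1]
ee_rot: [0.001, 1.0, 0.0, 0.0]
contact_force: [-0.2, -0.7, 1.2]
gripper_width: 69.9
grasp_force: 0.0
```

```bash
python3 m.py; python3 - <<'E'
from h import *
T=tool(arm.read_state());im=cv2.imread("pics/w8.png")
# ball heads: bright blobs near predicted
for P in([584,-104,50],[584,126,50]):
    u,v=proj("wrist",[P],T)[0].astype(int);print(u,v)
    if 20<v<380 and 20<u<620:
        c=cv2.cvtColor(im,6)[v-25:v+25,u-25:u+25];k=cv2.HoughCircles(cv2.resize(c,None,fx=4,fy=4,interpolation=2),3,1.5,40,param1=80,param2=20,minRadius=25,maxRadius=60)
        if k is not None:
            p=k[0,:2,:2]/4+[u-25,v-25];print(p,onz("wrist",p,50,T).round(1))
E
```

```text
[-0.16829136 -0.65755669  1.19725482] 69.89987199802607 [475.51415219  11.09544754 171.05766605]
level near top 138 138 slope 0.0007 x@y11 528.7 rms 0.16 -115.0 159.0
holder front top 46 46 slope -0.0044 x@y11 485.4 rms 0.11 -12.0 33.0
214 289
438 288
[[434.9375 292.8125]] [[588.9 123.   50. ]]
```

```bash
python3 -c "
from bench import arm
print(arm.job_done())"
```

```text
the job is handed in; nothing more can be done
None
```

I slid the level against both posts, pressed the holder flush against it midway between them (peak push 8.5 N on the level and 7.2 N on the holder, shared by the two posts), released it, and handed the job in at about 30 s; no verdict came back, and the force on each post was inferred from the wrist readings rather than measured.

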